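# Unbolt the electronics well and lever its heavy cover open

## Robot

A 6-joint arm with a two-finger parallel gripper is mounted at the origin on the work surface. World frame = base frame: x ahead of the robot, y to its left, z up, the work surface at z = 0. Lengths are in m, angles in rad, forces in N, time in s.
With the tool pointing down it reaches from about 0.35 to 0.975 m from the base axis. Payload 4.9 kg.
Tool frame: the origin (TCP) lies on the centre line of the jaws, within the pads' length; the fingertips stand 22 mm ahead of it and the grasp point (between the pads) lies 3 mm ahead of it (manip.tcp_to_tips is the distance from the TCP to the fingertips, in m); z points along the fingers, x is the direction in which the jaws open and shut, and the axes are right-handed (so a half turn about z gives the same grasp; the last joint's range is limited). The gripper opens to 85 mm and grips with 20 to 120 N. Pads are 22 mm wide; open, the fingers measure 114 mm over their backs; the gripper's body (76 mm by 85 mm) begins 54 mm behind the grasp point. The pads swing forward as they close: fully open they stand 13 mm farther back than shut.
Start: joints at [1.229, 0.053, 1.613, -0, 1.476, -0.119], TCP at [0.138, 0.61, 0.253] pointing down, gripper open.
Joint ranges: [-3.01, 3.01], [-1.01, 2.22], [0.06, 2.58], [-1.02, 4.17], [0.09, 2.62], [-3.14, 3.14]. Speed limits (rad/s): [2.57, 2.57, 3.14, 3.14, 3.14, 3.14].

## Interface

Orientations are given as a unit quaternion [w, x, y, z].
In Python, from plant import manip gives the robot as it stands.
- The arm moves only by the shell command python3 -m pendant 'ROWS'. ROWS is a JSON object of lists of equal length, an entry for each row: "linear": the shift along the tool's x, y, z in cm, a list of three; "rotation": the turn, a rotation vector about the tool's x, y, z in degrees, a list of three; "grip": the closure, from 0 (fully open) to 1 (shut). A call has exactly 10 rows; each row is the pose to reach, as a shift and turn from the pose commanded when the call began, along the tool's axes at that moment; what a row does not reach only later rows make up. A row lasts 1/12 s, in which the tool goes at most 41.7 mm and 7.16 degrees, less where a joint would pass 70% of its speed; a pose out of reach is approached as far as the arm can. A call with a gripper value outside its range is refused whole. The fingers move at their own pace and stop on an object; the grip force is fixed at half the most. Time passes only in rows, so rows that repeat a pose let the fingers close, or fill a call up. It gives the time, the measured TCP pose, the force and the opening at its end, in the units of the state.
- manip.state(): the state, without advancing time (a new reading comes with each control period).
- manip.grab_frame(name): name is "scene" or "top" or "wrist"; returns the picture (384x512x3 uint8, red, green, blue); there is no depth.
- manip.calibration(name): a dict with "fx", "fy", "cx", "cy" (pixels), "cam_to_world" (4x4, takes a point from camera to world coordinates). Camera axes: x right, y up, looking along -z (the intrinsics and any distortion apply to the point x, -y, -z); pixel columns grow to the right and rows downward; lengths in m; the calibration is good to about 2 mm. The wrist camera is an equidistant fisheye: a pixel r from the principal point sees the ray r / f radians off the axis. A picture is of the moment at which its call begins: read the wrist's pose just before it. calibration takes no time and is no camera call; for the wrist camera it gives the pose at the moment of the call.
- manip.job_done(): hands the job in, once; it reports no verdict.
The state is a dict: "time": time; "joint_pos": joint angles; "joint_vel": joint speeds; "joint_efforts": joint torques, N m; "tool_pos": TCP position; "tool_rot": TCP orientation; "contact_force": force on the tool from outside, world axes, zero at the start; "ft_torque": the same for the moment, N m; "gripper_width": opening from 0.0 (shut) to 1.0 (fully open).
Only numpy, scipy, OpenCV 4.12 (cv2) and the standard library are available. Lean on these libraries where they do the work, as an engineer would, in place of code of your own. Each camera call takes 0.05 s, during which the arm holds its last target. There are 200 camera calls.

## Task

Push the bolt of the clear electronics well fully back so that the cover is free, then press the T-handle of the resting lever right down onto its rubber stop, which raises the heavy cover, and finish while holding it down there so that the cover stays open. Only push with the fingertips: leave the lever seated in its stand, do not touch the cover itself, and leave the loose things around where they are.

Things in the scene. Friction and masses are not known exactly. Their poses are not given: they have to be found in the camera images.
- unit: The fixed fixture: an aluminium base plate 370 x 250 x 12 mm that carries a clear-walled electronics well (120 mm wide), a steel lever stand, the lever's stop and the bolt's pillar. Origin on the table under the well's near side; its +x axis points from the lever's handle towards the cover's hinge, its +y axis is the direction in which the bolt is pushed back, z up. Its place and yaw vary.
- hatch: The steel cover on the well: plate 138 x 120 x 12 mm, about 0.8 kg and pressed shut by a spring, hinged along its far (+x) edge. Origin on the hinge axis, 76 mm above the table; shut, its top face is 82 mm above the table and its z axis is vertical, and it tilts as the cover opens. With the lever on its stop the cover is tilted about 0.30 rad. While the bolt lies over its corner it cannot open.
- hatch_lip (a point): Middle of the free (near, -x) edge of the cover, half-way through its thickness: 76 mm above the table when shut, about 118 mm with the lever on its stop.
- bolt (a joint): Sliding bolt on the pillar beside the cover's near corner: 0 to 0.006 at the start (its tongue lies up to 15 mm over the cover), 0.035 is fully back against its end stop, along the unit's +y. The cover is free from about 0.016. It slides stiffly (about 2 N) and stays where it is left.
- bolt_knob (a point): Centre of the bolt's upright round knob, 18 mm diameter, 24 mm tall, 112 mm above the table (knob from 100 to 124 mm). The bolt itself below it is a flat bar 14 mm wide, top at 92 mm. The cover's edge (top at 82 mm) is 30 mm from the knob's axis at bolt 0, on the unit's -y side; there is free air above the cover.
- lever: The loose steel lever, 0.25 kg, resting in the open notches of its stand with its short toe under the cover's lip. Origin at the centre of its axle, 80 mm above the table (the stand's cheeks reach 97 mm). The handle axis lies 130 mm from the axle, the toe 56 mm. Pressing the handle turns the lever about the axle. It drops back by itself if let go.
- lever_handle (a point): Centre of the T-handle at the lever's long end: a level round bar, 18 mm diameter, 60 mm long along the unit's y. About 142 mm above the table at rest, the axle 114 mm further along the unit's +x; 50 mm above the table when it lies on its stop. It travels on an arc of 130 mm radius about the axle. Takes about 3 to 7 N to press.
- stop_top (a point): Centre of the top of the lever's rubber stop (30 x 90 mm), 41 mm above the table under the handle's path. It is a springy buffer that gives up to 10 mm, at 1.5 N per mm: a few mm into it is well home.
- lens: bystander: black lens barrel standing upright, 48 mm across at the top, 75 mm tall; origin at the centre of its underside
- bottle: bystander: small white bottle, 48 mm across, 110 mm tall; origin at the centre of its underside
- driver: bystander: screwdriver lying on the table, 180 mm long
- block: bystander: aluminium block 50 x 40 x 30 mm; origin at the centre of its underside
- tray: bystander: open grey tray 90 x 70 x 30 mm; origin at the centre of its underside
- nut: bystander: brass thumb nut, 28 mm across, 20 mm tall, standing loose on the base plate on the bolt's side of the lever; origin at the centre of its underside
- cap: bystander: black lens cap, 38 mm across, 12 mm tall, lying loose on the base plate on the other side of the lever; origin at the centre of its underside
- post: bystander: small steel post on a round foot, 32 mm across, 50 mm tall, standing loose on the base plate beside the well; origin at the centre of its underside
Mind the look-alikes: they are no part of the job. What is shaped like the lever but pink or purple is not meant.

How it is judged:
By the outcome, as a careful person would: the job done as asked, in the order asked, and still so for the second after the job is handed in, while the arm keeps its last pose, push and grip.
It also fails if it takes over 45 s, if anything falls off the work surface, if the arm or the gripper's body presses on something with over 40 N, if the wrist force passes 120 N, or if a joint passes its speed limit or range.

## Working session

There is one attempt and no reset: what is moved stays moved. The work goes in short steps, Python scripts to look and compute and a shell command to move; the robot and the scene stay as the last step left them, time stands still between calls to the robot, and variables do not carry over. Pictures are saved under pics/ and viewed, about 8 in all and at most 12, crops included, and the job is handed in when it is done.

```bash
mkdir -p pics; ls
python3 - <<'E'
from plant import manip
import cv2,numpy as np
for n in("scene","top"):
    f=manip.grab_frame(n); c=manip.calibration(n); np.savez(f"pics/{n}0.npz",f=f,**c)
    cv2.imwrite(f"pics/{n}0.png",cv2.resize(f[:,:,::-1],(800,600),interpolation=cv2.INTER_CUBIC))
    print(n,{k:(np.round(v,3).tolist()) for k,v in c.items()})
print(manip.state(),manip.tcp_to_tips)
E
```

```text
pics
scene {'fx': 499.747, 'fy': 499.747, 'cx': 260.674, 'cy': 195.885, 'cam_to_world': [[0.713, -0.445, 0.541, 1.216], [0.701, 0.443, -0.559, -0.725], [0.009, 0.778, 0.628, 0.915], [0.0, 0.0, 0.0, 1.0]]}
top {'fx': 427.03, 'fy': 427.03, 'cx': 254.902, 'cy': 189.537, 'cam_to_world': [[-0.005, 0.986, -0.165, 0.302], [-1.0, -0.001, 0.023, 0.029], [0.023, 0.165, 0.986, 1.364], [0.0, 0.0, 0.0, 1.0]]}
{'time': 0.1, 'joint_pos': array([ 1.22900759e+00,  5.33172361e-02,  1.61416804e+00,  1.82174133e-05,
        1.47602537e+00, -1.18993556e-01]), 'joint_vel': array([-0.00123076, -0.00307157, -0.00184345,  0.00188274,  0.00014464,
        0.0001729 ]), 'joint_efforts': array([ 2.84888010e-04, -3.94904709e+01, -3.71361852e+01, -1.52170710e-04,
        3.97499578e-03,  1.66253204e-05]), 'tool_pos': array([0.13790899, 0.60904847, 0.25216278]), 'tool_rot': array([ 4.97638375e-04,  7.81331283e-01,  6.24115779e-01, -8.19828897e-04]), 'contact_force': array([-0.15796104, -0.42797118,  0.34212147]), 'ft_torque': array([ 0.00075838,  0.06180508, -0.04258707]), 'gripper_width': 1.0042763243967323} 0.022
```

View pics/scene0.png

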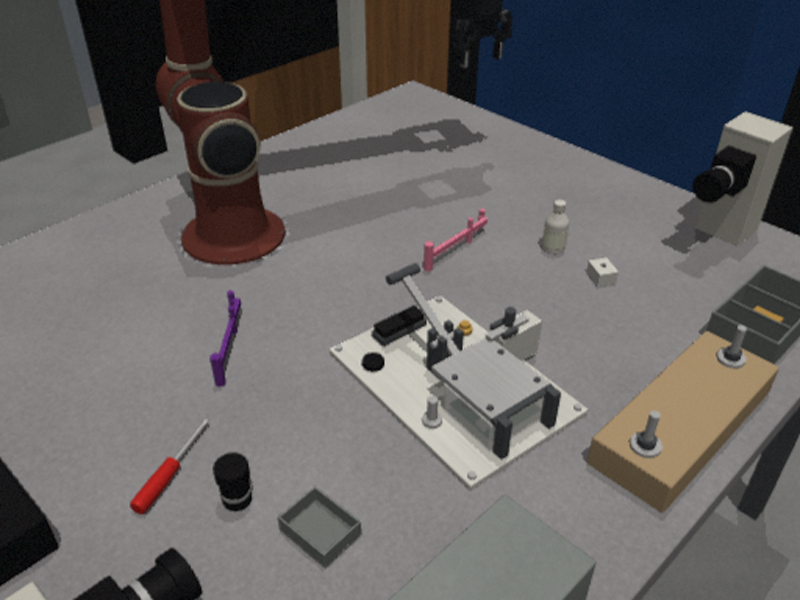

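View pics/top0.png

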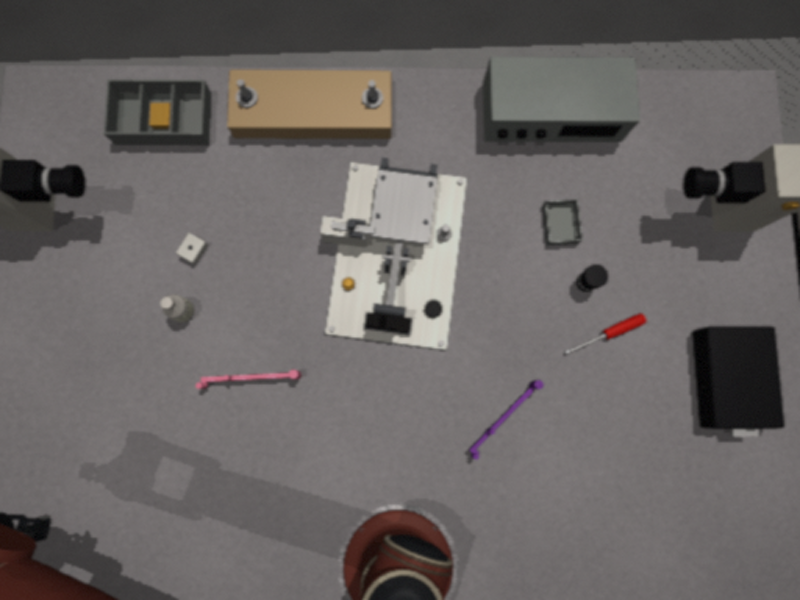

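The fixture sits ahead of the robot. Its steel lever has a dark T-handle, at about (403,273) in scene and (390,312) in top. The pink lever at (455,240) and the purple one at (228,338) lie loose on the table, so they are look-alikes. Next I'll enlarge both views to confirm this and to measure.

Run:
```python
import cv2,numpy as np
def crop(n,x0,x1,y0,y1,s):
    f=np.load(f"pics/{n}0.npz")["f"][y0:y1,x0:x1,::-1]
    g=cv2.convertScaleAbs(cv2.resize(f,None,fx=s,fy=s,interpolation=cv2.INTER_CUBIC),alpha=1.3)
    for x in range(-(-x0//10)*10,x1,10):
        cv2.putText(g,str(x),(int((x-x0+.5)*s)-10,9),0,.33,(0,255,255),1); cv2.line(g,(int((x-x0+.5)*s),10),(int((x-x0+.5)*s),16),(0,255,255),1)
    for y in range(-(-y0//10)*10,y1,10):
        cv2.putText(g,str(y),(0,int((y-y0+.5)*s)+4),0,.33,(0,255,255),1); cv2.line(g,(24,int((y-y0+.5)*s)),(30,int((y-y0+.5)*s)),(0,255,255),1)
    return g
cv2.imwrite("pics/c_scene.png",crop("scene",205,380,165,313,4.0*1.12))
cv2.imwrite("pics/c_top.png",crop("top",195,305,98,228,4.6))
```

```text
(no output)
```

View pics/c_scene.png

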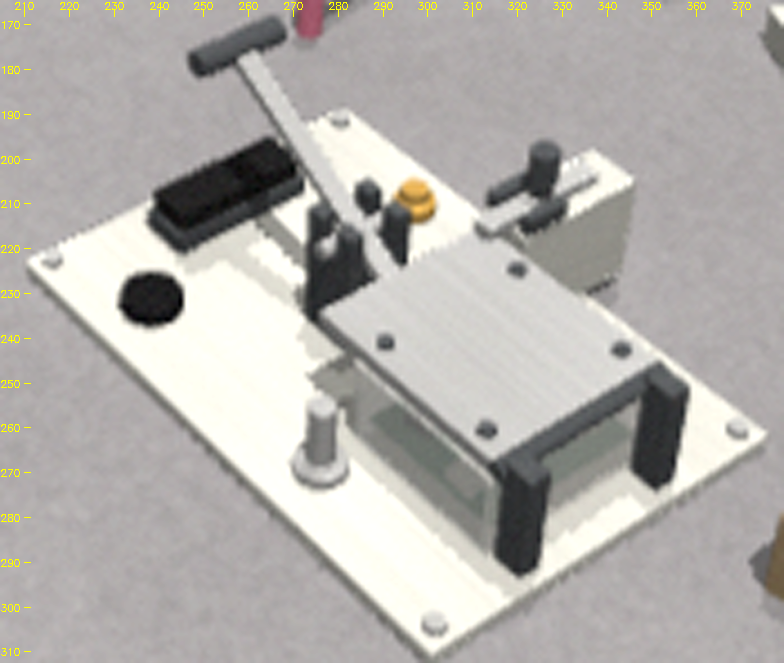

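View pics/c_top.png

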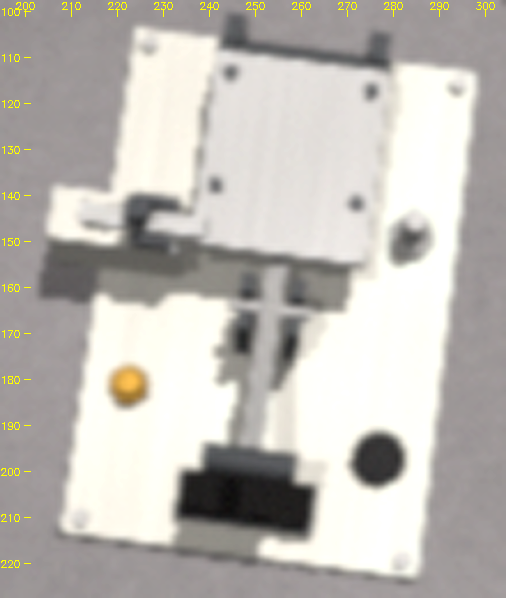

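The resting steel lever is confirmed: its handle is at (257.6,174.8) in scene and (248.8,197.5) in top, mounted in the black stand. The knob is at (325.7,202.4) in scene and (227,144) in top. The nut, cap, and post are on the plate as described.

```bash
cat > h.py <<'E'
import numpy as np
from scipy.optimize import least_squares
C={n:np.load(f"pics/{n}0.npz") for n in("scene","top")}
def proj(n,P):
    c=C[n];T=np.linalg.inv(c["cam_to_world"]);q=T[:3,:3]@np.asarray(P)+T[:3,3]
    return np.array([c["cx"]+c["fx"]*q[0]/-q[2], c["cy"]-c["fy"]*q[1]/-q[2]])
def px(n,u,v): return np.array([205+u/4.48-.5,165+v/4.48-.5]) if n=="scene" else np.array([195+u/4.6-.5,98+v/4.6-.5])
def onz(n,p,z):
    c=C[n];M=c["cam_to_world"];d=M[:3,:3]@np.array([(p[0]-c["cx"])/c["fx"],-(p[1]-c["cy"])/c["fy"],-1]);o=M[:3,3]
    return o+d*(z-o[2])/d[2]
def tri(d):
    r=least_squares(lambda P:np.concatenate([proj(n,P)-p for n,p in d.items()]),[.55,0,.1]);return r.x,np.abs(r.fun).max()
E
python3 - <<'E'
from h import *
S=[(27,262),(343,110),(767,433),(432,657)]   # cap-near, nut-near, bolt-far, post-far
T=[(418,578),(62,530),(135,28),(476,72)]
A=np.array([onz("scene",px("scene",*a),.012) for a in S]);B=np.array([onz("top",px("top",*a),.012) for a in T])
print(np.round(A,4));print(np.round(B,4))
for Q in(A,B,(A+B)/2):
    x=(Q[3]-Q[0]+Q[2]-Q[1]);yaw=np.arctan2(x[1],x[0]); print("sizes",np.linalg.norm(Q[3]-Q[0]),np.linalg.norm(Q[1]-Q[0]),"yaw",yaw,"centre",Q.mean(0))
h=tri({"scene":px("scene",238,46),"top":px("top",250,460)});k=tri({"scene":px("scene",543,170),"top":px("top",150,215)})
he=[onz("scene",px("scene",*a),.142) for a in((199,66),(276,29))]
print("handle",h,"\n ends scene",he,"\nknob",k,"knob scene z.112",onz("scene",px("scene",543,170),.112),"top",onz("top",px("top",150,215),.112))
# cover corners near (lip): top face z .082
print("cover near-left/right top",onz("top",px("top",200,243),.082),onz("top",px("top",366,266),.082))
print("cover scene near-post, far-post",onz("scene",px("scene",318,312),.082),onz("scene",px("scene",500,465),.082))
print("stop top",onz("top",px("top",247,503),.041))
E
```

```text
[[ 0.4239 -0.1001  0.012 ]
 [ 0.4575  0.1433  0.012 ]
 [ 0.8199  0.0968  0.012 ]
 [ 0.7892 -0.1507  0.012 ]]
[[ 0.4192 -0.0991  0.012 ]
 [ 0.4531  0.1464  0.012 ]
 [ 0.8166  0.0985  0.012 ]
 [ 0.7842 -0.1472  0.012 ]]
sizes 0.36879371653985915 0.24574381720419372 yaw -0.13258406586236032 centre [ 0.62258747 -0.00268142  0.012     ]
sizes 0.3681259602357225 0.2478068376543995 yaw -0.13095660905184822 centre [ 6.18280329e-01 -3.50932118e-04  1.20000000e-02]
sizes 0.3684578806929405 0.24677532685688752 yaw -0.13177000753989243 centre [ 0.6204339  -0.00151617  0.012     ]
handle (array([0.48294326, 0.0183689 , 0.14240753]), np.float64(0.25144296011063716)) 
 ends scene [array([ 0.48074472, -0.01020377,  0.142     ]), array([0.48683615, 0.04697017, 0.142     ])] 
knob (array([0.65417925, 0.08636531, 0.10921751]), np.float64(1.3717642484012345)) knob scene z.112 [0.65794071 0.08679126 0.112     ] top [0.64967285 0.08269301 0.112     ]
cover near-left/right top [0.63864976 0.05034459 0.082     ] [ 0.62283666 -0.06105195  0.082     ]
cover scene near-post, far-post [ 0.6267872  -0.06377421  0.082     ] [ 0.76800947 -0.08056028  0.082     ]
stop top [0.46794292 0.01894188 0.041     ]
```

```bash
python3 -m pendant '{"linear":[[-2,3,0],[-4.5,6.5,0],[-7,10,0],[-9.5,13.5,0],[-12,17,0],[-14.5,20.5,0],[-17,24,0],[-19,27,0],[-20.5,30,0],[-21.5,31,0]],"rotation":[[0,0,-0.5],[0,0,-1],[0,0,-1.5],[0,0,-2],[0,0,-2.5],[0,0,-3],[0,0,-3.5],[0,0,-4],[0,0,-4.6],[0,0,-5.2]],"grip":[1,1,1,1,1,1,1,1,1,1]}'
```

```text
time: 0.93
tool_pos: [0.3955, 0.3284, 0.2529]
tool_rot: [0.001, 0.753, 0.658, -0.0]
contact_force: [-0.1, 0.0, 0.5]
gripper_width: -0.001
```

```bash
python3 -m pendant '{"linear":[[-1.5,2,0],[-4,5,0],[-7,8.5,0],[-10,12,0],[-13,15.5,0],[-16,19,0],[-19,22.5,0],[-21.5,26,0],[-23.5,28,0],[-24.2,29,0]],"rotation":[[0,0,0],[0,0,0],[0,0,0],[0,0,0],[0,0,0],[0,0,0],[0,0,0],[0,0,0],[0,0,0],[0,0,0]],"grip":[1,1,1,1,1,1,1,1,1,1]}'
python3 - <<'E'
from plant import manip
import cv2,numpy as np
print(manip.state()["tool_pos"],manip.state()["tool_rot"])
c=manip.calibration("wrist");f=manip.grab_frame("wrist");np.savez("pics/wrist1.npz",f=f,**c)
cv2.imwrite("pics/wrist1.png",cv2.resize(f[:,:,::-1],(800,600),interpolation=cv2.INTER_CUBIC))
from h import *
K=c["cam_to_world"];print(np.round(K,3),c["fx"],c["cx"],c["cy"])
for p in([.655,.086,.124],[.484,.0185,.142]):
    q=np.linalg.inv(K)@np.r_[p,1];v=np.array([q[0],-q[1],-q[2]]);th=np.arctan2(np.hypot(v[0],v[1]),v[2]);u=v[:2]/np.hypot(v[0],v[1])*th*c["fx"]
    print(p,"at 800px",(u+[c["cx"],c["cy"]])*1.5625)
E
```

```text
time: 1.77
tool_pos: [0.6503, 0.0495, 0.2523]
tool_rot: [0.0, 0.753, 0.658, -0.001]
contact_force: [0.7, 0.8, -0.2]
gripper_width: -0.0
[0.65030569 0.04946944 0.25232146] [ 2.64709720e-04  7.53230850e-01  6.57755919e-01 -6.07103058e-04]
[[ 0.136 -0.948 -0.289  0.575]
 [ 0.991  0.129  0.041  0.059]
 [-0.001 -0.292  0.956  0.374]
 [ 0.     0.     0.     1.   ]] 297.3186396354542 255.27506639379118 191.39619752086512
[0.655, 0.086, 0.124] at 800px [465.75714606 297.70492354]
[0.484, 0.0185, 0.142] at 800px [295.0494606    3.23414773]
```

View pics/wrist1.png

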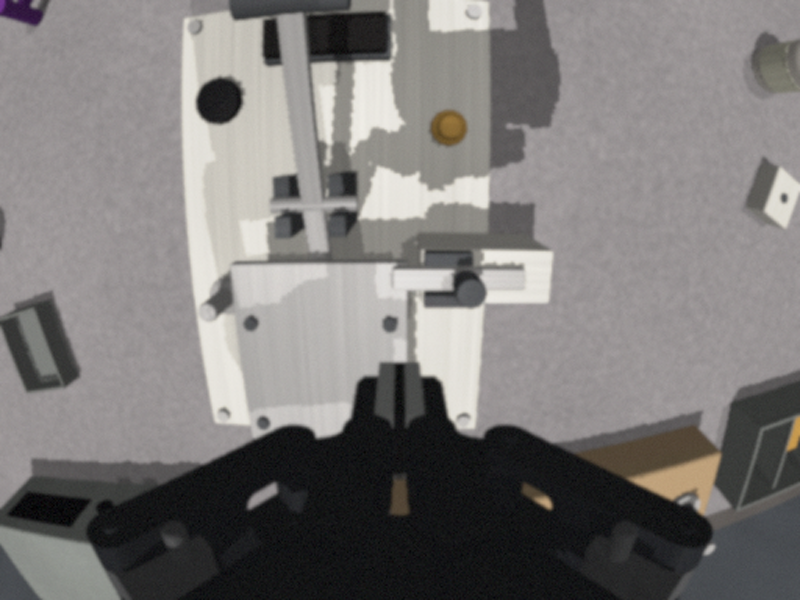

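The wrist view confirms the knob at (470,291), 4–7 px from the prediction. That puts it at about (0.652,0.087). The handle sits at its predicted pixel, near (293,3). Next I descend between the knob and the cover, above the cover.

```bash
python3 -m pendant '{"linear":[[0.1,-0.3,1],[0.1,-0.3,2.5],[0.1,-0.3,4],[0.1,-0.3,6],[0.1,-0.3,8],[0.1,-0.3,9.5],[0.1,-0.3,11],[0.1,-0.3,12],[0.1,-0.3,12.5],[0.1,-0.3,12.5]],"rotation":[[0,0,0],[0,0,0],[0,0,0],[0,0,0],[0,0,0],[0,0,0],[0,0,0],[0,0,0],[0,0,0],[0,0,0]],"grip":[1,1,1,1,1,1,1,1,1,1]}'; python3 -m pendant '{"linear":[[0.3,0,0],[0.6,0,0],[0.9,0,0],[1.2,0,0],[1.5,0,0],[1.8,0,0],[2.1,0,0],[2.4,0,0],[2.4,0,0],[2.4,0,0]],"rotation":[[0,0,0],[0,0,0],[0,0,0],[0,0,0],[0,0,0],[0,0,0],[0,0,0],[0,0,0],[0,0,0],[0,0,0]],"grip":[1,1,1,1,1,1,1,1,1,1]}'
```

```text
time: 2.65
tool_pos: [0.6448, 0.0549, 0.1266]
tool_rot: [-0.001, 0.752, 0.659, -0.001]
contact_force: [-1.2, 0.3, -0.0]
gripper_width: 0.002
time: 3.48
tool_pos: [0.6487, 0.0789, 0.1281]
tool_rot: [-0.0, 0.752, 0.659, 0.0]
contact_force: [-0.1, -0.5, 0.0]
gripper_width: -0.001
```

```bash
python3 -m pendant '{"linear":[[0.2,0,0],[0.4,0,0],[0.6,0,0],[0.8,0,0],[1,0,0],[1.2,0,0],[1.4,0,0],[1.6,0,0],[1.8,0,0],[2.0,0,0]],"rotation":[[0,0,0],[0,0,0],[0,0,0],[0,0,0],[0,0,0],[0,0,0],[0,0,0],[0,0,0],[0,0,0],[0,0,0]],"grip":[1,1,1,1,1,1,1,1,1,1]}';  python3 - <<'E'
from plant import manip
import cv2,numpy as np
f=manip.grab_frame("wrist")
cv2.imwrite("pics/wrist2.png",cv2.resize(f[:,:,::-1],(800,600),interpolation=cv2.INTER_CUBIC))
E
```

```text
time: 4.32
tool_pos: [0.6513, 0.0981, 0.1281]
tool_rot: [0.0, 0.752, 0.659, -0.001]
contact_force: [-1.1, -7.7, 1.2]
gripper_width: -0.003
```

View pics/wrist2.png

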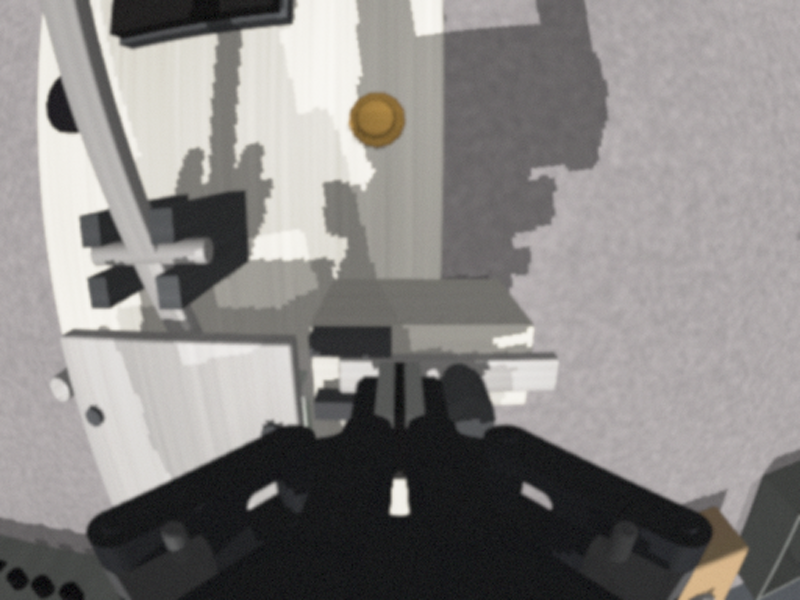

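The fingers are against the knob at about (468,395), and the tongue is clear of the cover edge. I'll push on against the end stop.

```bash
python3 -m pendant '{"linear":[[0.1,0,0],[0.2,0,0],[0.3,0,0],[0.3,0,0],[0.4,0,0],[0.4,0,0],[0.4,0,0],[0.4,0,0],[0.4,0,0],[0.4,0,0]],"rotation":[[0,0,0],[0,0,0],[0,0,0],[0,0,0],[0,0,0],[0,0,0],[0,0,0],[0,0,0],[0,0,0],[0,0,0]],"grip":[1,1,1,1,1,1,1,1,1,1]}'
```

```text
time: 5.2
tool_pos: [0.6514, 0.0985, 0.1281]
tool_rot: [0.002, 0.752, 0.659, -0.003]
contact_force: [-3.2, -13.6, 1.5]
gripper_width: 0.001
```

It did not move and the force rose to 14 N, so the bolt is at its end stop. Now I retract and go up.

```bash
python3 -m pendant '{"linear":[[-0.5,0,0],[-1.2,0,0],[-2,0,-0.3],[-2.5,0,-1],[-2.5,0,-2.5],[-2.5,0,-4],[-2.5,0,-5.5],[-2.5,0,-7],[-2.5,0,-8],[-2.5,0,-8]],"rotation":[[0,0,0],[0,0,0],[0,0,0],[0,0,0],[0,0,0],[0,0,0],[0,0,0],[0,0,0],[0,0,0],[0,0,0]],"grip":[1,1,1,1,1,1,1,1,1,1]}'
```

```text
time: 6.03
tool_pos: [0.6506, 0.0778, 0.2132]
tool_rot: [0.002, 0.752, 0.659, 0.003]
contact_force: [1.2, 0.2, 0.1]
gripper_width: -0.002
```

```bash
python3 -m pendant '{"linear":[[-0.5,-1,0],[-1.5,-3,0],[-2.7,-5.3,0],[-4,-8,0],[-5.2,-10.3,0],[-6.4,-12.7,0],[-7.4,-14.5,0],[-8,-15.6,0],[-8,-15.6,0],[-8,-15.6,0]],"rotation":[[0,0,0],[0,0,0],[0,0,0],[0,0,0],[0,0,0],[0,0,0],[0,0,0],[0,0,0],[0,0,0],[0,0,0]],"grip":[1,1,1,1,1,1,1,1,1,1]}';  python3 - <<'E'
from plant import manip
import cv2,numpy as np
f=manip.grab_frame("scene");t=manip.grab_frame("top")
a=f[150:300,190:390,::-1];b=t[90:240,170:330,::-1]
cv2.imwrite("pics/both3.png",np.hstack([cv2.resize(a,(440,330),interpolation=2),cv2.resize(b,(352,330),interpolation=2)]))
E
```

```text
time: 6.87
tool_pos: [0.4833, 0.0187, 0.2081]
tool_rot: [0.0, 0.752, 0.659, 0.0]
contact_force: [0.1, -0.4, -0.4]
gripper_width: 0.0
```

View pics/both3.png

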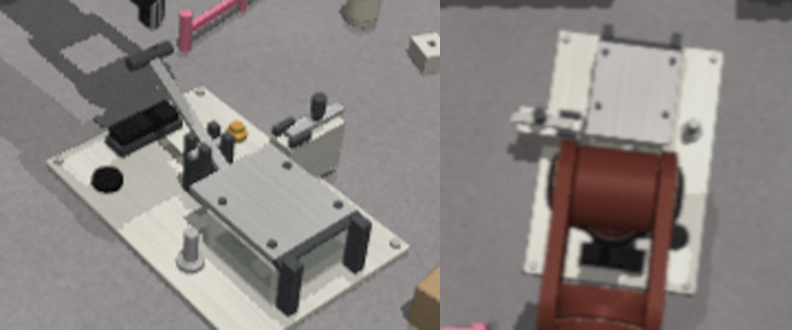

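The bolt knob is now out at the pillar's far end, at crop (318,105). The tips are right above the T-handle at crop (150,55). Now I press along the arc.

```bash
python3 -m pendant '{"linear":[[0,0,1],[0,0,2],[0,0,3],[0,0,3.5],[0,-0.2,4],[0,-0.45,4.5],[0,-0.65,5],[0,-0.85,5.5],[0,-1.0,6],[0,-1.1,6.4]],"rotation":[[0,0,0],[0,0,0],[0,0,0],[0,0,0],[0,0,0],[0,0,0],[0,0,0],[0,0,0],[0,0,0],[0,0,0]],"grip":[1,1,1,1,1,1,1,1,1,1]}'
```

```text
time: 7.8
tool_pos: [0.4717, 0.0205, 0.1438]
tool_rot: [-0.001, 0.752, 0.659, -0.001]
contact_force: [-5.0, 0.2, 6.6]
gripper_width: 0.002
```

```bash
python3 -m pendant '{"linear":[[0,-0.25,0.4],[0,-0.4,0.8],[0,-0.5,1.2],[0,-0.6,1.6],[0,-0.7,2.1],[0,-0.75,2.6],[0,-0.8,3.1],[0,-0.8,3.6],[0,-0.75,4.1],[0,-0.7,4.6]],"rotation":[[0,0,0],[0,0,0],[0,0,0],[0,0,0],[0,0,0],[0,0,0],[0,0,0],[0,0,0],[0,0,0],[0,0,0]],"grip":[1,1,1,1,1,1,1,1,1,1]}'
```

```text
time: 8.63
tool_pos: [0.465, 0.0213, 0.0979]
tool_rot: [-0.001, 0.752, 0.659, -0.001]
contact_force: [-3.8, 0.8, 5.8]
gripper_width: -0.004
```

```bash
python3 -m pendant '{"linear":[[0,0,0.3],[0,0,0.6],[0,0.05,0.9],[0,0.1,1.2],[0,0.1,1.5],[0,0.15,1.7],[0,0.2,1.9],[0,0.2,2.1],[0,0.2,2.1],[0,0.2,2.1]],"rotation":[[0,0,0],[0,0,0],[0,0,0],[0,0,0],[0,0,0],[0,0,0],[0,0,0],[0,0,0],[0,0,0],[0,0,0]],"grip":[1,1,1,1,1,1,1,1,1,1]}'
```

```text
time: 9.47
tool_pos: [0.4672, 0.021, 0.0775]
tool_rot: [-0.001, 0.752, 0.659, -0.001]
contact_force: [-4.6, 0.9, 8.4]
gripper_width: 0.002
```

```bash
python3 -m pendant '{"linear":[[0,0,0.1],[0,0,0.2],[0,0,0.2],[0,0,0.2],[0,0,0.2],[0,0,0.2],[0,0,0.2],[0,0,0.2],[0,0,0.2],[0,0,0.2]],"rotation":[[0,0,0],[0,0,0],[0,0,0],[0,0,0],[0,0,0],[0,0,0],[0,0,0],[0,0,0],[0,0,0],[0,0,0]],"grip":[1,1,1,1,1,1,1,1,1,1]}'
python3 - <<'E'
from plant import manip
import cv2,numpy as np
f=manip.grab_frame("scene")[150:300,190:390,::-1]
cv2.imwrite("pics/scene4.png",cv2.convertScaleAbs(cv2.resize(f,(800,600),interpolation=2),alpha=1.2))
E
```

```text
time: 10.3
tool_pos: [0.4674, 0.021, 0.0762]
tool_rot: [-0.001, 0.752, 0.659, -0.001]
contact_force: [-6.8, 0.1, 11.8]
gripper_width: -0.0
```

View pics/scene4.png

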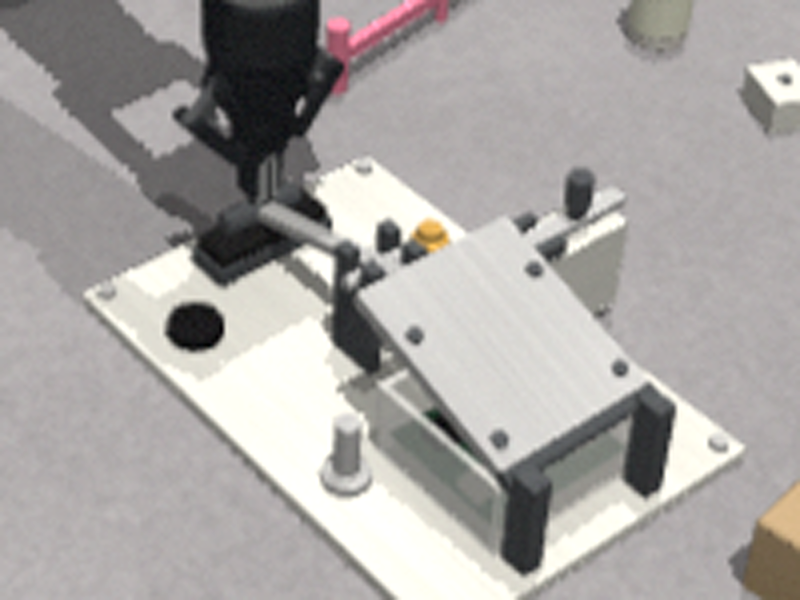

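The cover is open, the lever lies on its stop, and the nut, cap and post haven't moved. I'll ease the sideways load slightly and check that the hold is steady.

```bash
python3 -m pendant '{"linear":[[0,-0.05,0],[0,-0.1,0],[0,-0.1,0],[0,-0.1,0],[0,-0.1,0],[0,-0.1,0],[0,-0.1,0],[0,-0.1,0],[0,-0.1,0],[0,-0.1,0]],"rotation":[[0,0,0],[0,0,0],[0,0,0],[0,0,0],[0,0,0],[0,0,0],[0,0,0],[0,0,0],[0,0,0],[0,0,0]],"grip":[1,1,1,1,1,1,1,1,1,1]}'; python3 -m pendant '{"linear":[[0,0,0],[0,0,0],[0,0,0],[0,0,0],[0,0,0],[0,0,0],[0,0,0],[0,0,0],[0,0,0],[0,0,0]],"rotation":[[0,0,0],[0,0,0],[0,0,0],[0,0,0],[0,0,0],[0,0,0],[0,0,0],[0,0,0],[0,0,0],[0,0,0]],"grip":[1,1,1,1,1,1,1,1,1,1]}'
```

```text
time: 11.18
tool_pos: [0.4673, 0.021, 0.0764]
tool_rot: [0.0, 0.752, 0.659, 0.0]
contact_force: [-3.8, 0.7, 9.3]
gripper_width: -0.002
time: 12.02
tool_pos: [0.4673, 0.021, 0.0764]
tool_rot: [0.0, 0.752, 0.659, 0.0]
contact_force: [-3.6, 0.9, 9.2]
gripper_width: 0.004
```

```bash
python3 -c "
from plant import manip
print(manip.job_done())"
```

```text
the job is handed in; nothing more can be done
None
```

The bolt is fully back, the cover is open, and the arm is still pressing the lever's handle down onto its rubber stop. I handed the job in at about 12 s; no verdict is reported.

- **Bolt:** I pushed the knob back with the closed fingertips. At the end a further 4 mm of command moved it only about 0.4 mm while the force rose from about 8 to 14 N. The pictures show the knob at the far end of its pillar, clear of the cover.
- **Lever:** I pressed the T-handle down along its arc. The handle centre should now be about 45 mm above the table, roughly 4 to 5 mm into the stop. That comes from the arm's reading, which is only good to 1–2 mm. The hold was steady over the last 0.8 s at about 9 N down.
- **Surroundings:** In the last picture the cover is clearly tilted open and the lever is in its stand. The nut, cap and post are where they were. I did not measure the cover's tilt angle.
- **Disagreements:** The first two cameras disagreed on the knob's position by several mm, and a wrist picture settled it. While pressing, friction pushed sideways on the fingertips, up to about 7 N. I eased that to about 4 N before handing in.

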